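Draw the check weight out with the lifting hook and put it on the scale

TASK

Take the lifting hook from its stand, hook the wire loop of the larger check weight and draw the weight up out of its deep bore. Set it down gently, upright and wholly on the scale's pan, then unhook it and hang the hook back in the stand. Do not touch the large weight with the gripper, leave the smaller weight in its bore and do not disturb the things lying about.

Things in the scene. Friction and masses are not known exactly. Their poses are not given: they have to be found in the camera images.
- hook: Lifting hook, loose, 90 g, 137 mm tall, hanging upright in the stand by a round steel collar (36 mm diameter, z 0 to 5 mm). Origin: on the shank axis at the collar's underside, z up. Below, a round steel shank 4.4 mm thick runs down the z axis to z = -75 mm, turns toward +x into a level foot and up again to a tip at x = 16 mm; the tip's top is at z = -64 mm.
- hook_grip (a point): Middle of the hook's black upright handle, (0, 0, 32) mm in the hook's frame; the handle spans z = 5 to 60 mm, is 32 mm wide along the hook's x and 16 mm thick along its y: grip it across the 16 mm.
- hook_foot (a point): Point on the centre line of the hook's level foot (4.4 mm wire), midway between shank and tip: (8, 0, -75) mm in the hook's frame. Shank axis and tip axis are 8 mm either side of it along x; the mouth between them is 11.6 mm wide. A hooked wire hangs here.
- large_weight: The larger of two steel check weights, loose, about 0.5 kg: upright cylinder 52 mm diameter, 28 mm high, with a fixed upright wire arch (the loop) on top. Origin: centre of its underside, z up. The loop stands in the weight's y-z plane, through its axis.
- loop (a point): Crest of the large weight's loop, centre of the wire, (0, 0, 58) mm in the weight's frame. Wire 4 mm thick; legs at y = -11 and +11 mm (18 mm free between them); inside, the loop is open from z = 28 mm (the body's top) to 56 mm. A hook passes through it along the weight's x axis, from either side.
- small_weight: The smaller steel check weight, about 0.2 kg, 36 mm diameter, 24 mm high, with a similar loop, crest at z = 48 mm. Origin: centre of its underside. Stands in the other bore; to be left there.
- weight_block: Fixed wooden block, 150 (x) by 82 (y) by 95 mm high; origin at the centre of its underside. Two upright round bores, 62 mm diameter, 83 mm deep (floor at z = 12 mm), at x = +35 and -35 mm, y = 0. Each holds one weight on its floor; either may hold the large one, whose loop ends 23 mm below the rim.
- scale: Fixed bench scale, grey body 150 x 150 mm, origin at the centre of its underside, display toward -x. To the left of the work the reel of the taping machine hangs over the table (from about 0.47 m above it, its right edge at world y = -0.07, x = 0.5 to 0.55): keep the arm to its right.
- pan (a point): Centre of the upper face of the scale's flat round steel pan (130 mm diameter), 60 mm above the scale's underside; it does not move.
- hook_stand: Fixed dark steel stand for the hook, 100 mm high: base plate 90 x 54 x 10 mm and a column at its +x end (near face at x = 34 mm) that carries a level fork of two bars reaching toward -x to x = -22 mm. Origin: on the base's underside below the hook's place. At first the hook hangs there with its x axis along the stand's x axis.
- fork (a point): The hook's place: in the middle of the fork's slot (16 mm wide, along the stand's x axis, open to -x), level with the upper face of the bars (z = 100 mm). The hook's origin lies here when it hangs in its place; it goes in from above with its x axis along the slot, or from the open end.
- clear_tape: Bystander: small roll of clear tape, 54 mm diameter, 18 mm high. Origin: centre of underside.
- glue_stick: Bystander: white glue stick standing on end, 26 mm diameter, 88 mm high. Origin: centre of underside.
- tape_measure: Bystander: grey pocket tape measure, 32 x 65 x 54 mm. Origin: centre of underside.
- thumb_wax: Bystander: round white tub, 49 mm diameter, 22 mm high. Origin: centre of underside.
There are look-alikes about, which are no part of the job. What is shaped like the hook_stand but yellow is not meant.

How it is judged:
By the outcome, as a careful person would: the job done as asked, in the order asked, and still so for the second after the job is handed in, with the robot touching nothing.
It also fails if it takes over 58 s, if anything falls off the work surface, if the arm or the gripper's body presses on something with over 40 N, if the wrist force passes 120 N, or if a joint passes its speed limit or range.

ROBOT

A 7-joint arm with a two-finger parallel gripper is mounted at the origin on a cart in front of the work surface, level with it; the furniture and walls round the work are solid. World frame = base frame: x ahead of the robot, y to its left, z up, the work surface at z = 0. Lengths are in m, angles in degrees, forces in N, time in s.
With the tool pointing down it reaches from about 0.425 to 0.875 m from the base axis. Payload 4.7 kg.
Tool frame: the origin (TCP) lies on the centre line of the jaws, within the pads' length; the fingertips stand 11 mm ahead of it and the grasp point (between the pads) lies 8 mm behind it (finger_overhang is the x of the fingertips in the tool frame, in m); x points along the fingers, z is the direction in which the jaws open and shut, and the axes are right-handed (so a half turn about x gives the same grasp; the last joint's range is limited). The gripper opens to 87 mm and grips with 3 to 60 N. Pads are 19 mm wide; open, the fingers measure 117 mm over their backs; the gripper's body (75 mm by 190 mm) begins 51 mm behind the grasp point.
Start: joints at [-67.431, 18.392, -4.016, 83.108, 1.295, 78.541, -3.26], TCP at [0.241, 0.604, 0.234] pointing down, gripper open.
Joint ranges: [-163.93, 163.93], [-17.29, 119.83], [-79.2, 71.16], [3.27, 140.29], [-89.18, 269.18], [5.43, 117.66], [-154.24, 154.24]. Speed limits (degrees/s): [147.25, 147.25, 180, 180, 180, 180, 180].

INTERFACE

Orientations are given as [roll, pitch, yaw] about the fixed x, y, z axes, in that order (R = Rz(yaw) Ry(pitch) Rx(roll)).
In Python, from cell import get_obs, read_camera, sign_off, cut_out, finger_overhang gives the robot as it stands.
- The arm moves only by the tool servo_tool, never from a script. Its argument "rows" is one flat list of numbers, 5 for each row, row after row: the shift along the world's x, y, z in mm, then the turn about the world's z in degrees, then the closure, from 0 (fully open) to 1 (shut). A call has 1 to 10 rows; each row is the pose to reach, as a shift and turn from the pose commanded when the call began; what a row does not reach only later rows make up. A row lasts 1/12 s, in which the tool goes at most 41.7 mm and 7.16 degrees, less where a joint would pass 70% of its speed; a pose out of reach is approached as far as the arm can. A call with a gripper value outside its range is refused whole. The fingers move at their own pace and stop on an object; "force" is the grip in N (left out, the last holds). Time passes only in rows, so rows that repeat a pose let the fingers close. It gives the time, the measured TCP pose, the force and the opening at its end, in the units of the state.
- get_obs(): the state, without advancing time (a new reading comes with each control period).
- read_camera(name): name is "side" or "top" or "wrist"; returns a dict with "frame" (384x512x3 uint8, blue, green, red), "range_z" (384x512 float32, m along the optical axis (not along the pixel's ray), 0 where there is no reading), "intrinsics" (3x3 intrinsics, pixels), "k1" (the pictures are not rectified: a ray, as slopes to the right and down, at radius r is drawn at 1 + k1 r^2 times it, then the intrinsics apply), "cam_to_world" (4x4, takes a point from camera to world coordinates); the wrist camera has in their place "tool_from_camera" (4x4, takes a point from camera to tool coordinates, whose origin is the TCP and whose axes are the tool frame's). Camera axes: x right, y down, z forward; pixel columns grow to the right and rows downward; lengths in m; the calibration is good to about 2 mm. A picture is of the moment at which its call begins: read the wrist's pose just before it.
- sign_off(): hands the job in, once; it reports no verdict.
Trained networks look in a picture, given as the dict that the camera call returned (one of the last four; its "shot" number tells which), for a name from the list of things; names that differ only in an ending like _2 or _b are one class to them, and where a whole thing is asked for, a point or a joint stands for the part that bears it (a point fixed in the world has none). Each returns a list of dicts, best first, with "score" (0 to 1); they miss things now and then, are a little off and sometimes report something else, mostly with a low value. They report only what shows in the picture. A call takes as long as a camera call. They do not tell look-alikes from the thing itself.
- cut_out(name, picture): "pixels" (384x512 bool, what is visible of it) and "extent" ([centre column, centre row, width, height] in pixels, round what is visible of it).
The state is a dict: "time_s": time; "qpos": joint angles; "joint_velocities": joint speeds; "effort": joint torques, N m; "tool_pos": TCP position; "tool_rot": TCP orientation; "force": force on the tool from outside, world axes, zero at the start; "wrist_torque": the same for the moment, N m; "grip_width": finger opening in m.
Only numpy, scipy, OpenCV 4.12 (cv2) and the standard library are available. Lean on these libraries where they do the work, as an engineer would, in place of code of your own. Each camera call takes 0.05 s, during which the arm holds its last target.

## Working session

There is one attempt and no reset: what is moved stays moved. The work goes in short steps, Python scripts to look and compute and a tool call to move; the robot and the scene stay as the last step left them, time stands still between calls to the robot, and variables do not carry over. Pictures are saved under pics/ and viewed, and the job is handed in when it is done.

Besides the shell and the picture viewer there is one more tool, called after "Emit:" as name(argument=value, ...), one argument or row to a line, values as JSON. servo_tool: Moves the arm, as the interface text tells. Its arguments: {"type":"object","properties":{"rows":{"type":"array"},"force":{"type":"number"}},"required":["rows"]}

```bash
ls; mkdir -p pics; cat > h.py <<'E'
import numpy as np, cv2
from cell import *
def unproj(P,u,v,z):
    K=np.array(P["intrinsics"]);k=P["k1"]
    K=K.reshape(3,3)
    d=np.stack([(np.asarray(u,float)-K[0,2])/K[0,0],(np.asarray(v,float)-K[1,2])/K[1,1]],-1)
    s=d.copy()
    for _ in range(15):
        r2=(s**2).sum(-1,keepdims=True); s=d/(1+k*r2)
    return np.concatenate([s*np.asarray(z)[...,None],np.asarray(z)[...,None]],-1)
def rpy(a):
    from scipy.spatial.transform import Rotation as R
    return R.from_euler('xyz',a,degrees=True).as_matrix()
def toworld(P,c,obs=None):
    if "cam_to_world" in P: T=np.array(P["cam_to_world"])
    else:
        W=np.eye(4);W[:3,:3]=rpy(obs["tool_rot"]);W[:3,3]=obs["tool_pos"];T=W@np.array(P["tool_from_camera"])
    return c@T[:3,:3].T+T[:3,3]
def cloud(P,obs=None):
    vv,uu=np.mgrid[0:384,0:512]
    W=toworld(P,unproj(P,uu,vv,P["range_z"]),obs)
    W[P["range_z"]<=0]=np.nan
    return W
E
python3 - <<'E'
from h import *
print(get_obs(),finger_overhang)
for n in ["top","side","wrist"]:
    o=get_obs();P=read_camera(n);cv2.imwrite(f"pics/{n}0.png",P["frame"])
    np.save(f"{n}0.npy",cloud(P,o))
    print(n,P["k1"],np.round(P["intrinsics"],1).tolist(),np.round(P.get("cam_to_world",P.get("tool_from_camera")),3).tolist())
    for t in ["hook","large_weight","small_weight","weight_block","scale","hook_stand","clear_tape","glue_stick","tape_measure","thumb_wax"]:
        for d in cut_out(t,P)[:3]:
            w=cloud(P,o)[d["pixels"]]
            print(n,t,round(d["score"],2),np.round(d["extent"]),np.round(np.nanmedian(w,0),3),np.round(np.nanpercentile(w,[2,98],axis=0),3).tolist())
E
```

```text
pics
{'time_s': 0.0, 'qpos': array([-67.4320249 ,  18.43609411,  -4.01491575,  83.1745276 ,
         1.29694198,  78.53868234,  -3.26020024]), 'joint_velocities': array([ 0.02281539,  0.02090273, -0.0599123 ,  0.06621609,  0.05981992,
        0.15468918,  0.02224143]), 'effort': array([-6.75618026e-05, -4.91279662e+01, -4.03774381e-01, -3.12530243e+01,
       -6.37829513e-02,  4.42795898e-02,  1.98015614e-04]), 'tool_pos': array([0.24084055, 0.60317961, 0.23249829]), 'tool_rot': array([-175.73084598,   89.89575141, -107.48947686]), 'force': array([-3.52168821e-01,  1.34291965e-01, -2.73197507e-07]), 'wrist_torque': array([-0.00850226, -0.01563263, -0.04215873]), 'grip_width': 0.08699711128090488} 0.011
top -0.0020440370867716657 [[427.0, 0.0, 256.4], [0.0, 427.0, 186.4], [0.0, 0.0, 1.0]] [[0.011, -0.971, 0.24, 0.245], [-1.0, -0.011, 0.0, -0.066], [0.002, -0.24, -0.971, 1.135], [0.0, 0.0, 0.0, 1.0]]
top hook 0.48 [336. 213.  14.  15.] [ 0.432 -0.249  0.149] [[0.42, -0.262, 0.102], [0.448, -0.241, 0.162]]
top large_weight 0.54 [285. 195.  18.  18.] [ 0.493 -0.138  0.039] [[0.475, -0.16
[... 2424 characters left out ...]
056] [[0.658, -0.019, 0.008], [0.681, 0.002, 0.091]]
side glue_stick 0.92 [334. 217.  16.  32.] [ 0.669 -0.014  0.053] [[0.658, -0.019, 0.005], [0.681, 0.001, 0.091]]
side glue_stick 0.7 [232. 281.  43.  52.] [ 0.457 -0.268  0.012] [[0.404, -0.283, 0.005], [0.487, -0.233, 0.103]]
side tape_measure 0.97 [282. 187.  24.  28.] [0.542 0.151 0.034] [[0.513, 0.143, 0.005], [0.571, 0.174, 0.057]]
side thumb_wax 0.69 [309. 208.  16.  15.] [0.611 0.063 0.022] [[0.588, 0.05, 0.002], [0.634, 0.097, 0.027]]
wrist -0.06508176365716355 [[305.3, 0.0, 253.1], [0.0, 305.3, 197.8], [0.0, 0.0, 1.0]] [[0.001, -0.255, 0.967, -0.151], [0.0, -0.967, -0.255, 0.069], [1.0, 0.0, -0.001, -0.001], [0.0, 0.0, 0.0, 1.0]]
```

```bash
python3 - <<'E'
import cv2
a=cv2.imread("pics/top0.png"); cv2.imwrite("pics/top0c.png",cv2.resize(a[95:295,140:380],(720,600),interpolation=cv2.INTER_CUBIC))
a=cv2.imread("pics/side0.png"); cv2.imwrite("pics/side0c.png",cv2.resize(a[150:330,130:390],(780,540),interpolation=cv2.INTER_CUBIC))
E
```

```text
(no output)
```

View pics/top0c.png

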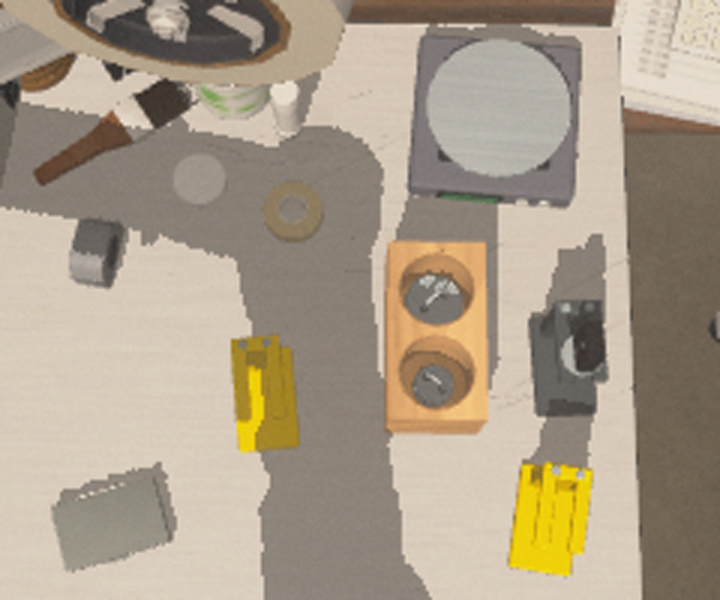

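View pics/side0c.png

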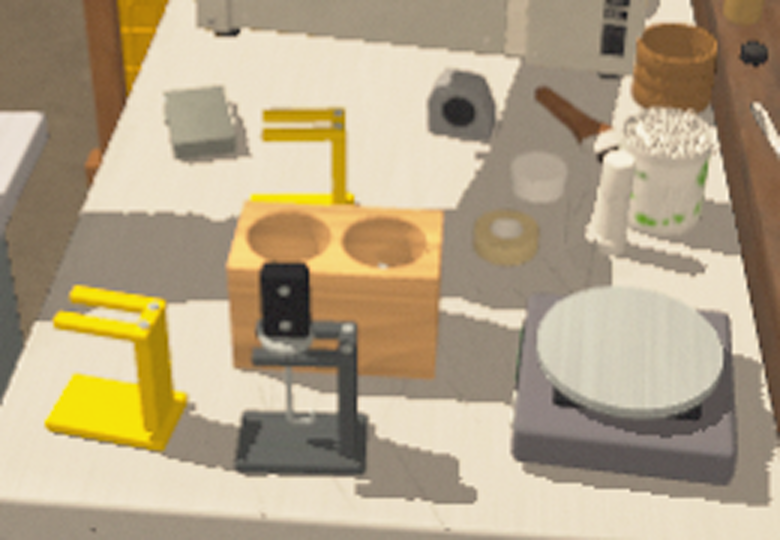

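View pics/side0.png

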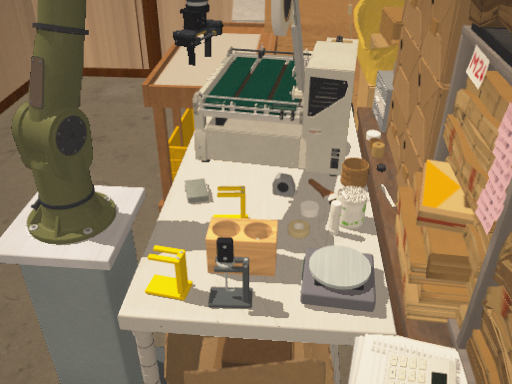

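View pics/top0.png

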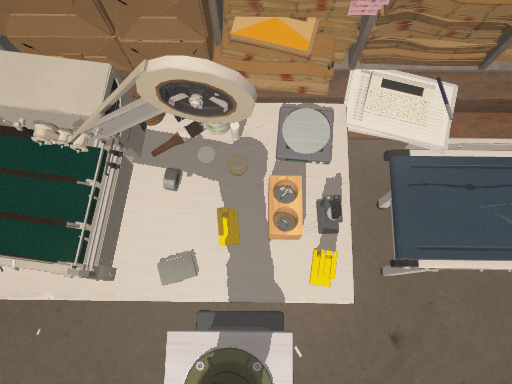

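```bash
python3 - <<'E'
import numpy as np
W=np.concatenate([np.load(n+"0.npy").reshape(-1,3) for n in ("top","side")])
W=W[~np.isnan(W[:,0])]
print("grid rows y from .7 to -.35, cols x .0 to .9 max z (cm)")
xs=np.arange(0,.9,.05)
print("      ",*[f"{int(x*100):4d}" for x in xs])
for y in np.arange(.7,-.4,-.05):
    r=[]
    for x in xs:
        m=(W[:,0]>=x)&(W[:,0]<x+.05)&(W[:,1]>=y)&(W[:,1]<y+.05)
        r.append(f"{W[m,2].max()*100:4.0f}" if m.any() else "   .")
    print(f"{y:6.2f}",*r)
from cell import get_obs
from h import rpy
print(rpy(get_obs()["tool_rot"]).round(3))
E
```

```text
grid rows y from .7 to -.35, cols x .0 to .9 max z (cm)
          0    5   10   15   20   25   30   35   40   45   50   55   60   65   70   75   80   85
  0.70  -79  -79  -79  -79    .    .   24   24   26   21   21   23   23    .    .    1   -1   15
  0.65  -79  -79  -79  -79   30   34   34   24   26   24   24   25   24   30   29   29   -2   15
  0.60  -79  -79  -79  -79   40   42   32   21   24   23   24   23   23   31   31   29   -2   14
  0.55  -79  -79  -79   40   43   43   22   21   22   21   21   22   18   32   29    0    1   44
  0.50  -79  -79  -79   34   39   39   22   21   21   21   22   22   33    .   29    0    1   45
  0.45  -79  -79  -79  -79    0   22   22   21   21   21   21   29   33   33   33    0    2   46
  0.40  -78  -78  -79  -79    1   22   22   21   21   21   21   29   33   33   33    0    2   47
  0.35  -79  -79  -79  -79    0   22   22   20   21   21   21   33   33   33   33    1   -0   48
  0.30  -79  -79  -79  -79    1   23   22   22   22   22   24   33   33   33   33  -79   -0   49
  0.25  -80  -79  -79  -79    1   22   21   22   22   22   38   38   33   
[... 559 characters left out ...]
    9   65    3    2    9    1    1   21   57
 -0.10   31   30    1    0    1    1    1   10   10   10   61    1    1    1    0    1   21   58
 -0.15    3    1    1    0    1    0    1   10   10   10   10    4    6    7    6    1   22   59
 -0.20    0    0    0   -0    0    1    1   10   10   10   10    4    7    7    7   12   22   60
 -0.25  -79  -79  -79  -79    1   10   11    1   16   16    1    4    6    6    6   12   21   57
 -0.30  -79  -79  -79  -79    0   10   10    1   16   16    1    5    6    6    6    9   16   47
 -0.35  -79  -79  -79  -79    1    1    0    0    1    1    1    0    0    1    1    1   -0   48
[[ 0.    -0.929  0.371]
 [ 0.     0.371  0.929]
 [-1.    -0.     0.   ]]
```

View pics/wrist0.png

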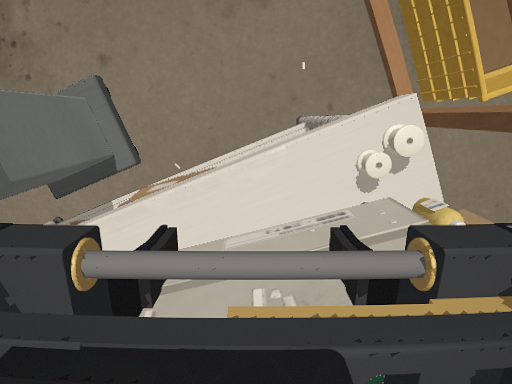

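Emit:
servo_tool(
  rows=[0,0,35,0,0,0,0,70,-7,0,5,-30,70,-14,0,10,-65,70,-21,0,17,-100,70,-28,0,24,-135,70,-35,0,31,-170,70,-42,0,38,-205,70,-49,0,46,-240,70,-56,0,54,-270,70,-63,0],
)

```text
time_s: 2.48
tool_pos: [0.2953, 0.3313, 0.3038]
tool_rot: [45.0, 90.0, 49.8]
force: [1.3, -0.2, 0.9]
grip_width: 0.087
```

Emit:
servo_tool(
  rows=[28,-30,0,-7,0,54,-60,0,-14,0,76,-93,0,-21,0,95,-127,0,-28,0,110,-160,-20,-35,0,121,-193,-45,-42,0,128,-226,-70,-49,0,133,-259,-95,-56,0,135,-293,-115,-63,0,135,-330,-120,-70,0],
)

```text
time_s: 3.32
tool_pos: [0.4279, 0.002, 0.1804]
tool_rot: [-101.2, 89.7, -166.3]
force: [0.9, 0.3, 0.5]
grip_width: 0.0868
```

Emit:
servo_tool(
  rows=[0,-35,0,-7,0,0,-70,0,-14,0,0,-105,0,-20,0,0,-140,0,-20,0,0,-170,30,-20,0,0,-175,65,-20,0,0,-175,100,-20,0,0,-175,110,-20,0,0,-175,110,-20,0],
)

```text
time_s: 4.07
tool_pos: [0.4317, -0.172, 0.2968]
tool_rot: [82.8, 89.6, -2.0]
force: [-0.2, -0.6, -0.8]
grip_width: 0.0866
```

```bash
python3 - <<'E'
from h import *
o=get_obs();P=read_camera("wrist");cv2.imwrite("pics/wrist1.png",P["frame"]);np.save("wrist1.npy",cloud(P,o));np.save("wrist1z.npy",P["range_z"])
print(o["tool_pos"],o["tool_rot"],o["force"],o["time_s"],o["qpos"])
print(rpy(o["tool_rot"]).round(3))
E
```

```text
[ 0.43171431 -0.17197639  0.29680864] [82.80160792 89.63308684 -1.98277491] [-0.2420074  -0.64514684 -0.79845222] 4.0667 [-25.03052317  -9.77891543  38.96368978 103.80816349   6.09695059
  83.49974941 -71.91501939]
[[ 0.006  0.996  0.091]
 [-0.     0.091 -0.996]
 [-1.     0.006  0.001]]
```

View pics/wrist1.png

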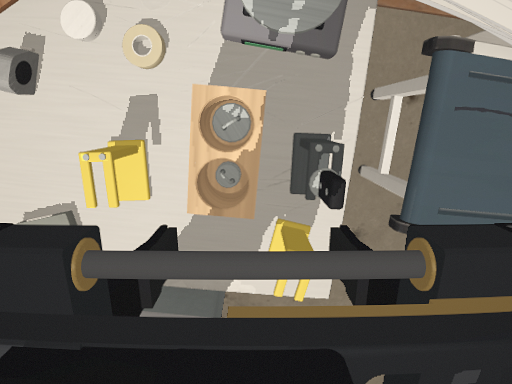

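```bash
python3 - <<'E'
import cv2
a=cv2.imread("pics/wrist1.png"); cv2.imwrite("pics/w1c.png",cv2.resize(a[80:220,180:360],(774,600),interpolation=cv2.INTER_CUBIC))
E
```

```text
(no output)
```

View pics/w1c.png

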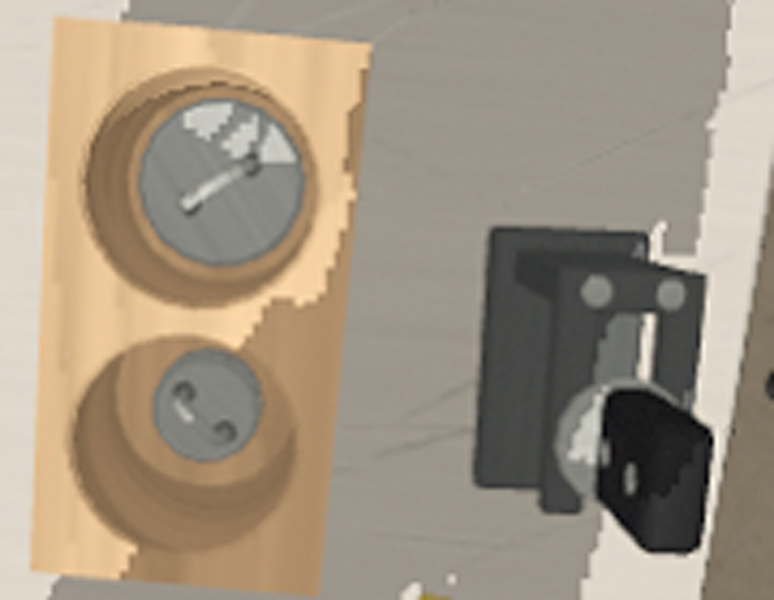

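```bash
python3 - <<'E'
import numpy as np, cv2
W=np.load("wrist1.npy"); 
def show(m,name):
    p=W[m]; print(name,len(p),np.nanmedian(p,0).round(4), np.nanmin(p,0).round(4),np.nanmax(p,0).round(4)); return p
vv,uu=np.mgrid[0:384,0:512]
Z=W[...,2]
ok=(vv<222)
# block top
m=ok&(uu>185)&(uu<270)&(Z>.085)&(Z<.105)
p=show(m,"blocktop"); r=cv2.minAreaRect((p[:,:2]*1000).astype(np.float32)); print(r)
# hook handle top
m=ok&(uu>285)&(uu<350)&(Z>.145)&(Z<.18)&(vv>130)
p=show(m,"handle"); print(cv2.minAreaRect((p[:,:2]*1000).astype(np.float32)))
m=ok&(uu>285)&(uu<350)&(Z>.085)&(Z<.12)&(vv>130)
p=show(m,"fork/collar")
m=ok&(uu>285)&(uu<350)&(Z>.004)&(Z<.02)&(vv>120)
p=show(m,"base");print(cv2.minAreaRect((p[:,:2]*1000).astype(np.float32)))
# large weight
m=ok&(uu>205)&(uu<262)&(vv<150)&(vv>90)&(Z<.05)&(Z>.03)
p=show(m,"lgtop");print(cv2.minEnclosingCircle((p[:,:2]*1000).astype(np.float32)))
m=ok&(uu>205)&(uu<262)&(vv<150)&(vv>90)&(Z<.08)&(Z>.046)
m&=np.hypot(W[...,0]-.495,W[...,1]+.139)<.02
p=show(m,"lgloop"); print((p*1000).round(0)[:40].tolist())
m=ok&(uu>205)&(uu<262)&(vv>150)&(Z<.05)&(Z>.025)
p=show(m,"smtop")
E
```

```text
blocktop 5028 [ 0.4612 -0.1349  0.0943] [ 0.3831 -0.1791  0.0851] [ 0.5335 -0.0963  0.0969]
((458.303955078125, -137.91372680664062), (150.1779022216797, 82.84220886230469), 0.22702625393867493)
handle 590 [ 0.4386 -0.2533  0.1588] [ 0.4217 -0.2642  0.1452] [ 0.4534 -0.2466  0.1613]
((437.59912109375, -255.2085418701172), (31.12405776977539, 16.58672332763672), 3.7921504974365234)
fork/collar 1269 [ 0.4578 -0.2463  0.0998] [ 0.4145 -0.2747  0.085 ] [ 0.4831 -0.2332  0.1199]
base 1136 [ 0.4501 -0.2421  0.0093] [ 0.3551 -0.2815  0.0043] [ 0.4902 -0.2257  0.0199]
((422.57177734375, -255.33627319335938), (133.43870544433594, 54.62541198730469), 2.3701398372650146)
lgtop 1298 [ 0.494  -0.1374  0.0394] [ 0.4625 -0.167   0.03  ] [ 0.5239 -0.1066  0.0498]
((492.973388671875, -137.6600799560547), 31.09819221496582)
lgloop 72 [ 0.4939 -0.1401  0.0688] [ 0.4848 -0.1499  0.0477] [ 0.5014 -0.1285  0.0727]
[[501.0, -146.0, 64.0], [501.0, -148.0, 64.0], [501.0, -149.0, 62.0], [501.0, -149.0, 48.0], [500.0, -144.0, 66.0], [500.0, -145.0, 68.0], [500.0, -147.0, 67.0], [500.0, -148.0, 65.0], [500.0, -149.0, 63.0], [500.0, -150.0, 59.0], [498.0, -143.0, 69.0], [498.0, -144.0, 69.0], [499.0, -146.0, 68.0], [499.0, -147.0, 68.0], [499.0, -148.0, 67.0], [499.0, -149.0, 63.0], [499.0, -150.0, 52.0], [497.0, -141.0, 69.0], [497.0, -142.0, 71.0], [497.0, -143.0, 69.0], [497.0, -145.0, 71.0], [497.0, -146.0, 68.0], [497.0, -147.0, 69.0], [498.0, -148.0, 66.0], [496.0, -140.0, 71.0], [496.0, -141.0, 70.0], [496.0, -142.0, 71.0], [496.0, -143.0, 70.0], [496.0, -145.0, 68.0], [496.0, -146.0, 68.0], [494.0, -138.0, 72.0], [494.0, -139.0, 71.0], [495.0, -140.0, 72.0], [495.0, -141.0, 70.0], [495.0, -142.0, 71.0], [495.0, -144.0, 70.0], [493.0, -136.0, 70.0], [493.0, -138.0, 71.0], [493.0, -139.0, 72.0], [493.0, -140.0, 71.0]]
smtop 685 [ 0.4185 -0.1392  0.0353] [ 0.3923 -0.1682  0.025 ] [ 0.4401 -0.1083  0.05  ]
```

```bash
cat > m.py <<'E'
import numpy as np, cv2
def pca(p):
    c=p.mean(0); u,s,v=np.linalg.svd(p-c,full_matrices=False); return c,np.degrees(np.arctan2(v[0,1],v[0,0])),s/np.sqrt(len(p))
E
python3 - <<'E'
import numpy as np, cv2
from m import *
for f in ["wrist1","top0","side0"]:
    W=np.load(f+".npy")
    vv,uu=np.mgrid[0:384,0:512]
    ok=(vv<222) if f=="wrist1" else vv>=0
    Z=W[...,2];X=W[...,0];Y=W[...,1]
    print(f)
    m=ok&(np.hypot(X-.4376,Y+.255)<.03)&(Z>.156)&(Z<.166)
    if m.sum()>8: print(" handle top",m.sum(),pca(W[m][:,:2]*1000),np.median(Z[m]),cv2.minAreaRect((W[m][:,:2]*1000).astype(np.float32)))
    m=ok&(np.hypot(X-.495,Y+.14)<.016)&(Z>.058)&(Z<.08)
    if m.sum()>8: print(" loop",m.sum(),pca(W[m][:,:2]*1000),W[m].mean(0),np.percentile(Z[m],95))
    m=ok&(np.hypot(X-.4935,Y+.139)<.032)&(Z>.035)&(Z<.044)
    if m.sum()>8: print(" lgtop",m.sum(),(W[m].max(0)+W[m].min(0))/2,W[m].max(0)-W[m].min(0))
    m=ok&(X>.38)&(X<.5)&(Y<-.21)&(Y>-.30)&(Z>.095)&(Z<.1035)
    if m.sum()>8: print(" fork",m.sum(),W[m].min(0),W[m].max(0),cv2.minAreaRect((W[m][:,:2]*1000).astype(np.float32)))
    m=ok&(X>.38)&(X<.5)&(Y<-.21)&(Y>-.30)&(Z>.005)&(Z<.0155)
    if m.sum()>8: print(" base",m.sum(),cv2.minAreaRect((W[m][:,:2]*1000).astype(np.float32)),W[m].min(0),W[m].max(0))
    m=ok&(X>.36)&(X<.55)&(Y<-.08)&(Y>-.19)&(Z>.09)&(Z<.1)
    print(" block",cv2.minAreaRect((W[m][:,:2]*1000).astype(np.float32)),np.median(Z[m]))
    m=(X>.56)&(X<.75)&(Y<-.10)&(Y>-.29)&(Z>.056)&(Z<.066)
    if f!="wrist1":
        print(" pan",cv2.minEnclosingCircle((W[m][:,:2]*1000).astype(np.float32)),(W[m].max(0)+W[m].min(0))/2,W[m].max(0)-W[m].min(0),np.median(Z[m]))
E
```

```text
wrist1
 handle top 470 (array([ 437.72386065, -254.76497073]), np.float64(-177.64460658743118), array([8.74877967, 4.33786656])) 0.15906449522967656 ((437.3414306640625, -255.3426055908203), (30.617429733276367, 16.31662368774414), 3.647325038909912)
 loop 69 (array([ 493.67229303, -139.70646828]), np.float64(127.4903124527099), array([7.25209804, 1.13705825])) [ 0.49367229 -0.13970647  0.06823801] 0.07190706274826777
 lgtop 1170 [ 0.49310281 -0.13569542  0.03948228] [0.06085655 0.05736563 0.00870033]
 fork 949 [ 0.41452348 -0.27467425  0.09507175] [ 0.48288746 -0.23337033  0.10348384] ((448.9047546386719, -254.86575317382812), (66.95291900634766, 40.64762878417969), 2.9429588317871094)
 base 1112 ((445.3009338378906, -255.19908142089844), (87.86073303222656, 54.09456253051758), 4.391721248626709) [ 0.39987542 -0.28145841  0.00512717] [ 0.49024428 -0.2256836   0.01467406]
 block ((458.303955078125, -137.91372680664062), (150.1779022216797, 82.84220886230469), 0.22702625393867493) 0.09435078769594757
top0
 handle top 82 (array([ 434.84172681, -255.21204962]), np.float64(-177.206715375
[... 1301 characters left out ...]
18879318237305), 4.158414840698242)
 fork 297 [ 0.41434082 -0.2779901   0.09502851] [ 0.48318829 -0.23282474  0.10349143] ((449.211669921875, -255.53648376464844), (67.91968536376953, 42.886451721191406), 2.5230672359466553)
 base 755 ((439.4085693359375, -251.84657287597656), (70.91999053955078, 107.52322387695312), 84.30546569824219) [ 0.38378662 -0.29092704  0.00504899] [ 0.49097738 -0.21628902  0.01522379]
 block ((458.18115234375, -136.7376708984375), (150.1163330078125, 89.96039581298828), 1.0689066648483276) 0.09632273798716451
 pan ((670.0216064453125, -195.5470428466797), 67.49161529541016) [ 0.67022195 -0.19522305  0.06072187] [0.12814283 0.13431332 0.00942283] 0.061298899282664854
```

Emit:
servo_tool(
  rows=[3,-30,0,-2,0,7,-60,-20,-2,0,7,-84,-50,-2,0,7,-84,-80,-2,0,7,-84,-100,-2,0,7,-84,-100,-2,0,7,-84,-100,-2,0],
)

```text
time_s: 4.7
tool_pos: [0.4356, -0.2544, 0.1917]
tool_rot: [-102.6, 89.7, 170.6]
force: [-0.6, 0.7, 0.0]
grip_width: 0.0869
```

```bash
python3 - <<'E'
from h import *
o=get_obs();P=read_camera("wrist");cv2.imwrite("pics/wrist2.png",P["frame"]);np.save("wrist2.npy",cloud(P,o))
S=read_camera("side");cv2.imwrite("pics/side2.png",cv2.resize(S["frame"][120:330,100:380],(800,600)))
print(o["tool_pos"],o["tool_rot"],o["force"],o["time_s"],o["qpos"])
print(rpy(o["tool_rot"]).round(3))
E
```

```text
[ 0.43557685 -0.25436696  0.19172242] [-102.61132122   89.73767232  170.6469791 ] [-0.60769028  0.7453377   0.01957665] 4.7 [-20.3201382    1.70585733  48.91055306 107.98690503  -1.26722504
  71.14379489 -57.74887458]
[[-0.005  0.998  0.057]
 [ 0.001  0.057 -0.998]
 [-1.    -0.004 -0.001]]
```

View pics/side2.png

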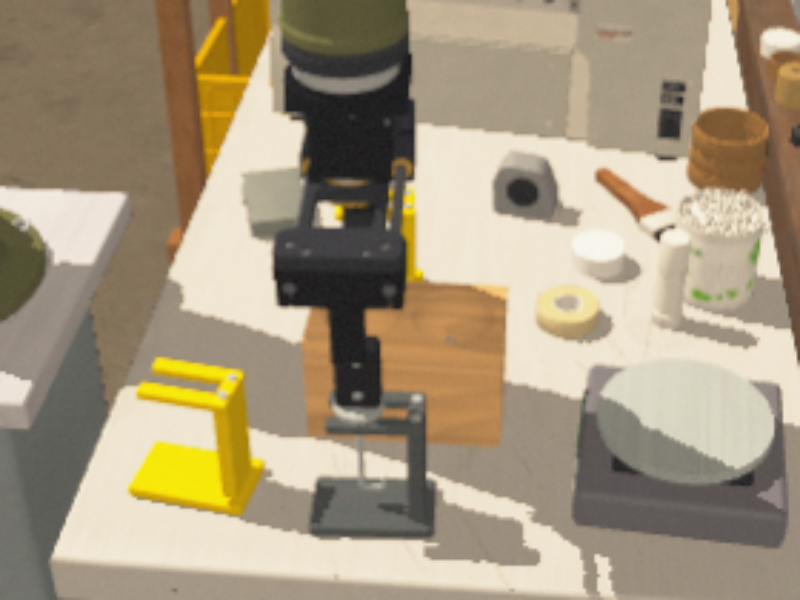

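View pics/wrist2.png

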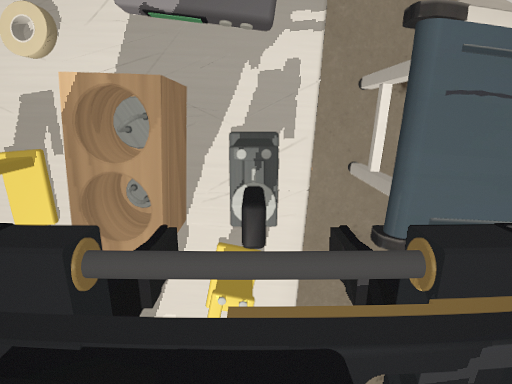

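Emit:
servo_tool(
  rows=[1,0,-30,0,0,1,0,-55,0,0,1,0,-68,0,0,1,0,-69,0,0,1,0,-69,0,0.7,1,0,-69,0,1,1,0,-69,0,1,1,0,-69,0,1,1,0,-69,0,1,1,0,-69,0,1],
  force=45,
)

```text
time_s: 5.63
tool_pos: [0.4384, -0.2554, 0.1251]
tool_rot: [81.2, 89.9, -5.5]
force: [0.2, 0.1, -0.4]
grip_width: 0.0549
```

Emit:
servo_tool(
  rows=[0,0,0,0,1,0,0,0,0,1,0,0,0,0,1,0,0,0,0,1,0,0,0,0,1,0,0,0,0,1,0,0,0,0,1,0,0,0,0,1],
)

```text
time_s: 6.3
tool_pos: [0.438, -0.2552, 0.1245]
tool_rot: [-95.8, 90.0, 177.4]
force: [0.3, 0.4, -0.4]
grip_width: 0.0158
```

Emit:
servo_tool(
  rows=[0,0,15,0,1,0,0,45,0,1,0,0,80,0,1,0,0,110,0,1,8,20,110,7,1,15,45,110,14,1,23,70,110,21,1,31,90,110,28,1,37,102,110,34.5,1,37,102,110,34.5,1],
)

```text
time_s: 7.13
tool_pos: [0.4761, -0.1496, 0.2342]
tool_rot: [156.3, 89.9, 104.6]
force: [1.0, -0.5, -0.5]
grip_width: 0.0159
```

Emit:
servo_tool(
  rows=[0,0,0,0,1,0,0,0,0,1],
)

```text
time_s: 7.3
tool_pos: [0.4744, -0.1546, 0.2345]
tool_rot: [-69.3, 89.9, -121.8]
force: [-1.0, -0.2, -0.6]
grip_width: 0.0158
```

```bash
python3 - <<'E'
from h import *
o=get_obs();P=read_camera("wrist");cv2.imwrite("pics/wrist3.png",P["frame"]);np.save("wrist3.npy",cloud(P,o))
S=read_camera("side");cv2.imwrite("pics/side3.png",cv2.resize(S["frame"][120:330,100:380],(800,600)));np.save("side3.npy",cloud(S))
S=read_camera("top");cv2.imwrite("pics/top3.png",cv2.resize(S["frame"][95:295,140:380],(720,600)));np.save("top3.npy",cloud(S))
print(o["tool_pos"],o["tool_rot"],o["force"],o["time_s"],o["qpos"],o["grip_width"])
R=rpy(o["tool_rot"]);print(R.round(3),"hook yaw",np.degrees(np.arctan2(R[1,2],R[0,2]))+90)
E
```

```text
[ 0.47444709 -0.15463837  0.23445435] [ -69.26474883   89.94562631 -121.75163498] [-0.96745423 -0.1914098  -0.5673054 ] 7.3 [-28.10394802  -1.6774307   42.77479279 105.30509129   1.22781855
  75.94543818 -38.12682186] 0.015769409111683546
[[-0.     0.793  0.609]
 [-0.001  0.609 -0.793]
 [-1.    -0.001  0.   ]] hook yaw 37.51312238999922
```

View pics/wrist3.png

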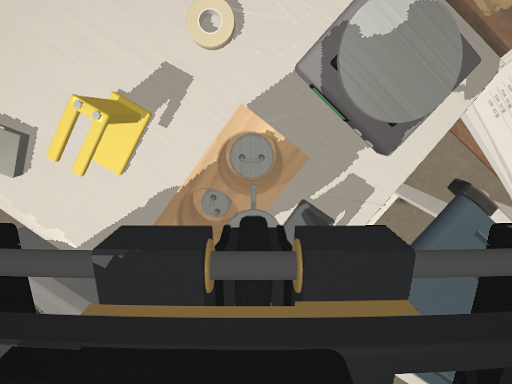

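View pics/side3.png

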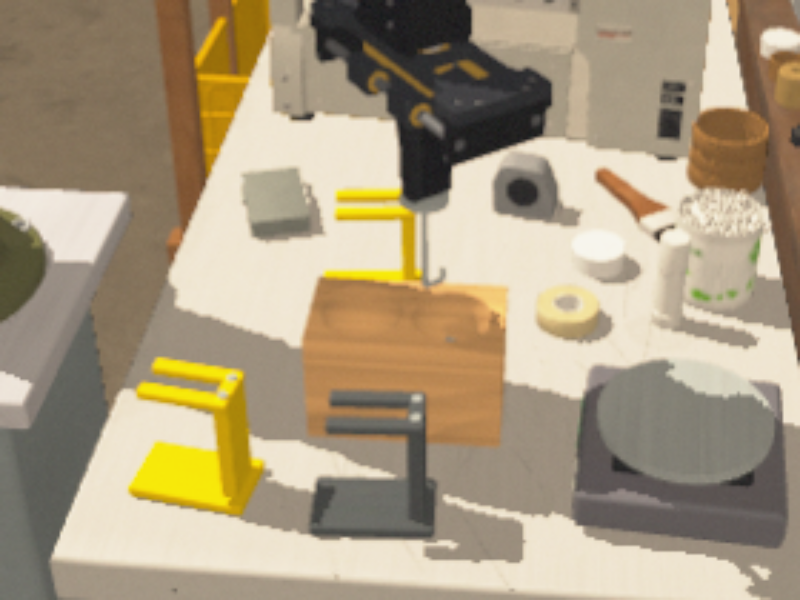

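View pics/top3.png

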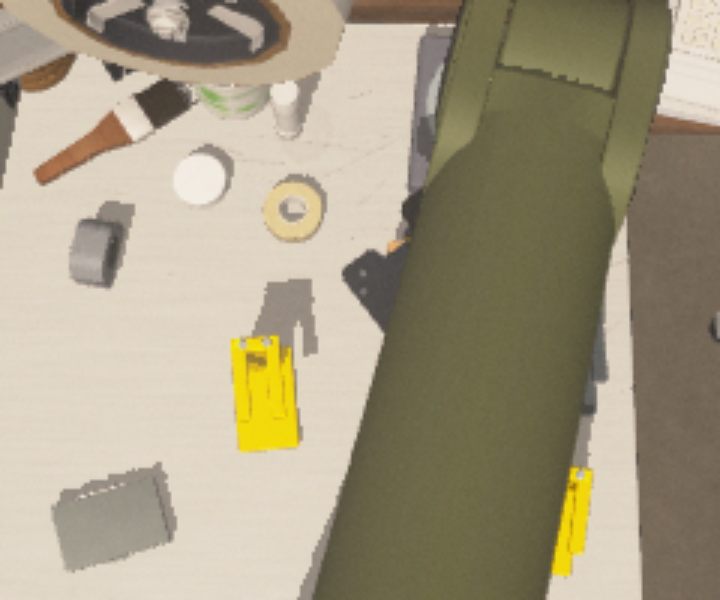

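```bash
python3 - <<'E'
import numpy as np,cv2
from m import *
a=cv2.imread("pics/wrist3.png"); cv2.imwrite("pics/w3c.png",cv2.resize(a[115:235,180:320],(700,600),interpolation=cv2.INTER_CUBIC))
W=np.load("wrist3.npy");vv,uu=np.mgrid[0:384,0:512];Z=W[...,2];X=W[...,0];Y=W[...,1]
ok=vv<222
m=ok&(np.hypot(X-.4935,Y+.139)<.032)&(Z>.058)&(Z<.08)&(abs(uu-250)<22)&(vv<172)
p=W[m];print("loop",len(p),pca(p[:,:2]*1000),np.percentile(Z[m],95)); print((p*1000).round(0).tolist(), np.c_[uu[m],vv[m]][::6].tolist())
m=ok&(np.hypot(X-.4935,Y+.139)<.032)&(Z>.035)&(Z<.044)
print("top",((W[m].max(0)+W[m].min(0))/2).round(4),(W[m].max(0)-W[m].min(0)).round(4))
m=ok&(uu>240)&(uu<268)&(vv>170)&(vv<215)&(Z>.11)
for v in range(176,214,3):
    mm=m&(vv==v)
    if mm.any(): print(v,uu[mm].mean(),W[mm].mean(0).round(4))
E
```

```text
loop 91 (array([ 494.44359107, -138.62736337]), np.float64(-52.256703637059665), array([7.25978986, 1.13537584])) 0.07124192484187677
[[489.0, -129.0, 59.0], [502.0, -146.0, 58.0], [503.0, -146.0, 59.0], [488.0, -128.0, 62.0], [489.0, -129.0, 63.0], [489.0, -130.0, 65.0], [490.0, -130.0, 68.0], [491.0, -131.0, 67.0], [491.0, -132.0, 67.0], [492.0, -133.0, 69.0], [499.0, -142.0, 68.0], [500.0, -143.0, 67.0], [500.0, -144.0, 66.0], [501.0, -145.0, 66.0], [501.0, -146.0, 64.0], [502.0, -146.0, 65.0], [503.0, -148.0, 62.0], [487.0, -129.0, 65.0], [488.0, -130.0, 65.0], [489.0, -130.0, 66.0], [489.0, -131.0, 67.0], [490.0, -132.0, 67.0], [491.0, -133.0, 68.0], [492.0, -133.0, 69.0], [492.0, -134.0, 69.0], [493.0, -135.0, 70.0], [494.0, -136.0, 71.0], [494.0, -137.0, 71.0], [495.0, -138.0, 70.0], [496.0, -138.0, 70.0], [496.0, -139.0, 70.0], [497.0, -140.0, 70.0], [497.0, -141.0, 71.0], [498.0, -142.0, 70.0], [499.0, -142.0, 70.0], [499.0, -143.0, 69.0], [500.0, -144.0, 67.0], [500.0, -145.0, 68.0], [501.0, -146.0, 66.0], [501.0, -147.0, 65.0], [502.0, -148.0, 63.0], [486.0, -130.0, 58.0],
[... 1069 characters left out ...]
40.0, 70.0], [494.0, -141.0, 70.0], [494.0, -142.0, 70.0]] [[241, 157], [243, 158], [259, 158], [241, 159], [247, 159], [253, 159], [259, 159], [241, 160], [247, 160], [253, 160], [259, 160], [243, 161], [249, 161], [255, 161], [261, 161], [254, 162]]
top [ 0.4924 -0.1389  0.0394] [0.06   0.0599 0.0086]
182 253.0 [ 0.4878 -0.1455  0.1359]
185 253.5 [ 0.4873 -0.1464  0.1433]
188 253.5 [ 0.485  -0.1482  0.1415]
191 253.5 [ 0.4819 -0.1505  0.136 ]
194 253.0 [ 0.4795 -0.1518  0.1355]
197 253.0 [ 0.4775 -0.1534  0.1359]
200 253.0 [ 0.4755 -0.1549  0.1361]
203 253.5 [ 0.4749 -0.1559  0.1415]
206 253.5 [ 0.4749 -0.1559  0.1506]
209 254.0 [ 0.4877 -0.1462  0.2115]
212 254.0 [ 0.4868 -0.1469  0.2141]
```

View pics/w3c.png

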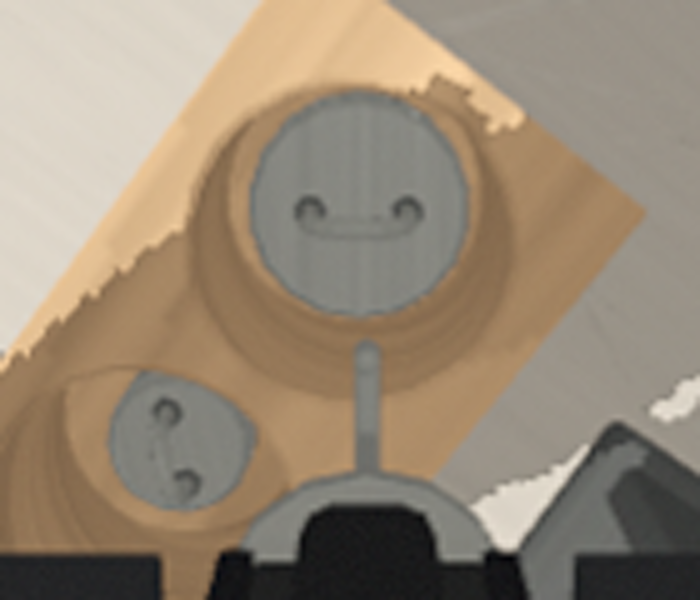

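Emit:
servo_tool(
  rows=[1,2.5,0,0,1,1,2.5,-15,0,1,1,2.5,-35,0,1,1,2.5,-55,0,1,1,2.5,-72,0,1,1,2.5,-85,0,1,1,2.5,-85,0,1,1,2.5,-85,0,1],
)

```text
time_s: 8.12
tool_pos: [0.4756, -0.151, 0.1493]
tool_rot: [-112.8, 89.9, -165.2]
force: [0.3, -0.0, -1.4]
grip_width: 0.0156
```

```bash
python3 - <<'E'
from h import *
o=get_obs();P=read_camera("wrist");cv2.imwrite("pics/wrist4.png",P["frame"]);np.save("wrist4.npy",cloud(P,o))
cv2.imwrite("pics/w4c.png",cv2.resize(P["frame"][95:235,180:320],(700,700)[:2] if 0 else (600,600),interpolation=cv2.INTER_CUBIC))
print(o["tool_pos"],o["force"],o["wrist_torque"],o["time_s"],o["grip_width"])
E
```

```text
[ 0.47556554 -0.1510227   0.14934624] [ 0.33929326 -0.01755254 -1.44082255] [-0.1031075   0.00474885  0.02517464] 8.1167 0.015571737275058197
```

View pics/w4c.png

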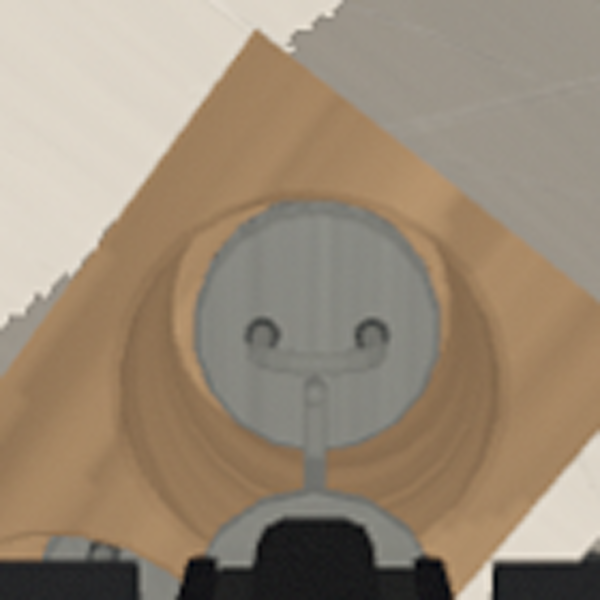

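Emit:
servo_tool(
  rows=[4,3,0,0,1,8,6,0,0,1,11,8.5,0,0,1,11,8.5,0,0,1,11,8.5,0,0,1],
)

```text
time_s: 8.58
tool_pos: [0.4874, -0.142, 0.1498]
tool_rot: [2.5, 90.0, -49.7]
force: [-0.5, -0.6, -0.9]
grip_width: 0.0159
```

```bash
python3 - <<'E'
from h import *
o=get_obs();P=read_camera("wrist");cv2.imwrite("pics/wrist5.png",P["frame"])
cv2.imwrite("pics/w5c.png",cv2.resize(P["frame"][95:235,180:320],(600,600),interpolation=cv2.INTER_CUBIC))
print(o["tool_pos"],o["force"],o["wrist_torque"],o["time_s"],o["grip_width"])
E
```

```text
[ 0.48743571 -0.14199368  0.14981977] [-0.50780448 -0.5847663  -0.94917167] [-0.123882    0.11624713 -0.03093685] 8.5833 0.015903391567011396
```

View pics/w5c.png

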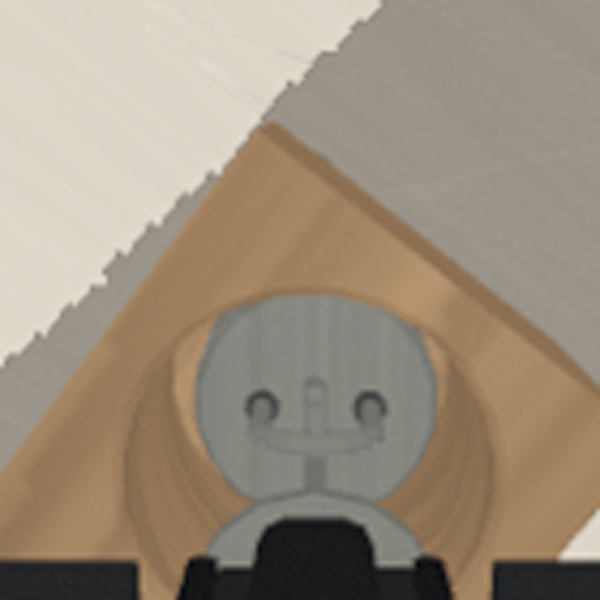

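Emit:
servo_tool(
  rows=[0,0,5,0,1,0,0,10,0,1,0,0,14,0,1,0,0,17,0,1,0,0,20,0,1,0,0,23,0,1,0,0,26,0,1,0,0,26,0,1,0,0,26,0,1],
)

```text
time_s: 9.38
tool_pos: [0.4869, -0.1423, 0.1755]
tool_rot: [-96.5, 90.0, -148.7]
force: [0.1, 0.5, -5.5]
grip_width: 0.0158
```

```bash
python3 - <<'E'
from h import *
o=get_obs();P=read_camera("wrist")
cv2.imwrite("pics/w6c.png",cv2.resize(P["frame"][95:235,180:320],(600,600),interpolation=cv2.INTER_CUBIC))
W=cloud(P,o);m=(np.abs(np.mgrid[0:384,0:512][1]-253)<40)&(np.mgrid[0:384,0:512][0]<205)&(W[...,2]>.03)&(W[...,2]<.07)&(np.hypot(W[...,0]-.494,W[...,1]+.139)<.025)
print(np.median(W[m],0))
print(o["tool_pos"],o["force"],o["wrist_torque"],o["time_s"],o["grip_width"])
E
```

```text
[ 0.49792996 -0.13573919  0.04912308]
[ 0.48689583 -0.14231094  0.17548848] [ 0.09203574  0.4576254  -5.46268333] [-0.12022589  0.13090327 -0.00879095] 9.3833 0.015803705930034252
```

View pics/w6c.png

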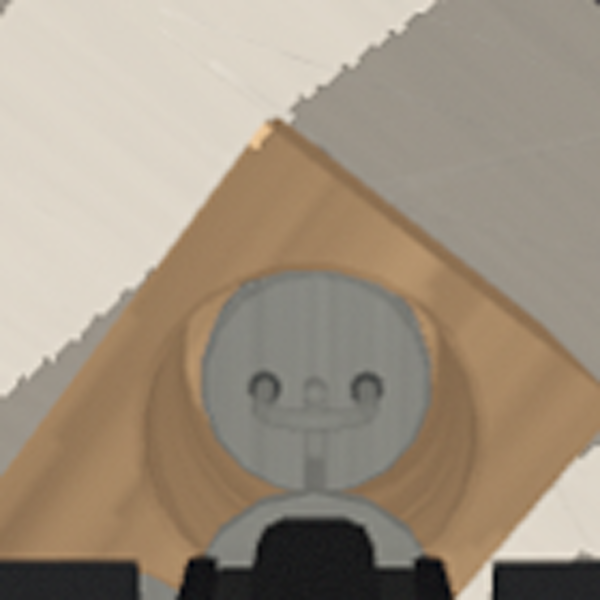

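Emit:
servo_tool(
  rows=[0,0,4,0,1,0,0,12,0,1,0,0,24,0,1,0,0,38,0,1,0,0,52,0,1,0,0,66,0,1,0,0,78,0,1,0,0,87,0,1,0,0,93,0,1,0,0,96,0,1],
)

```text
time_s: 10.27
tool_pos: [0.4874, -0.1424, 0.2727]
tool_rot: [51.1, 89.9, -1.2]
force: [0.1, 1.1, -5.5]
grip_width: 0.0158
```

```bash
python3 - <<'E'
from h import *
o=get_obs();P=read_camera("wrist");cv2.imwrite("pics/wrist7.png",P["frame"])
S=read_camera("side");cv2.imwrite("pics/side7.png",cv2.resize(S["frame"][120:330,100:380],(800,600)))
W=cloud(P,o)
m=(W[...,0]>.56)&(W[...,0]<.75)&(W[...,1]<-.10)&(W[...,1]>-.29)&(W[...,2]>.054)&(W[...,2]<.064)
print(cv2.minEnclosingCircle((W[m][:,:2]*1000).astype(np.float32)),np.median(W[m],0))
print(o["tool_pos"],o["force"],o["time_s"],o["grip_width"],o["qpos"])
E
```

```text
((669.361328125, -195.92066955566406), 65.47211456298828) [ 0.66975826 -0.19371591  0.05960094]
[ 0.4873717  -0.1423996   0.27270611] [ 0.05382089  1.06122457 -5.49424538] 10.2667 0.015811524769557477 [-29.18416314  -1.62029438  42.13527076 100.91073519   1.08673617
  80.21577344 -39.50265877]
```

View pics/side7.png

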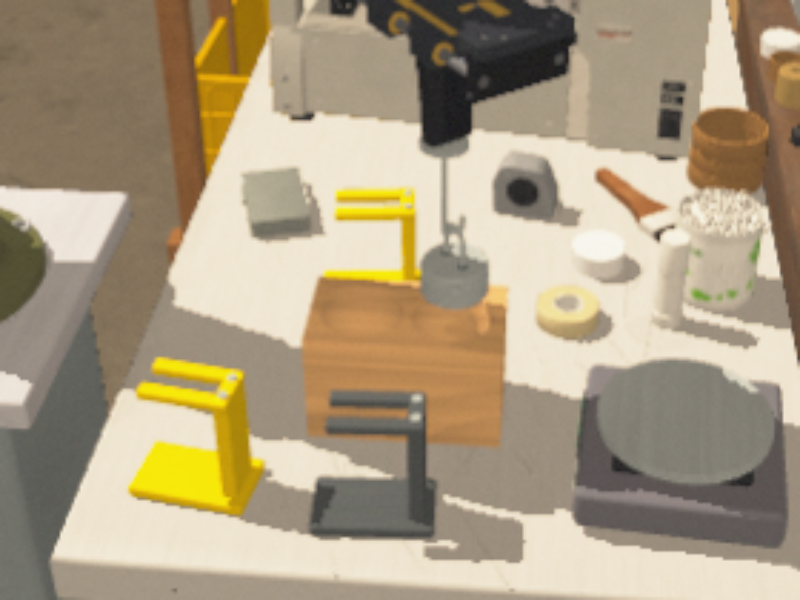

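View pics/wrist7.png

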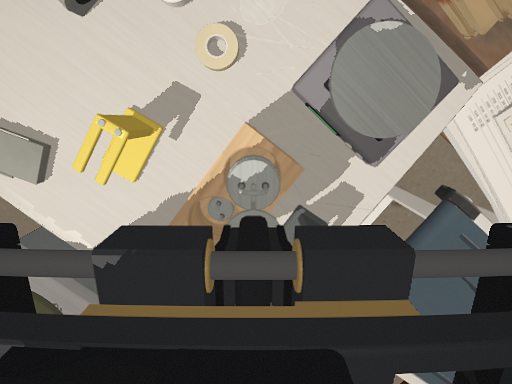

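Emit:
servo_tool(
  rows=[3,-1,0,0,1,9.5,-3,0,0,1,20,-7,0,0,1,34,-11,0,0,1,51,-17,0,0,1,68,-23,0,0,1,85,-28,0,0,1,102,-34,0,0,1,119,-40,0,0,1,136,-45,0,0,1],
)

```text
time_s: 11.2
tool_pos: [0.6243, -0.1875, 0.2699]
tool_rot: [-108.6, 89.9, -160.8]
force: [0.1, -0.6, -5.3]
grip_width: 0.0155
```

Emit:
servo_tool(
  rows=[14,-5,0,0,1,25,-9,0,0,1,33,-11,0,0,1,37,-13,0,0,1,39,-13.5,0,0,1,39,-13.5,-5,0,1,39,-13.5,-15,0,1,39,-13.5,-25,0,1,39,-13.5,-33,0,1,39,-13.5,-38,0,1],
)

```text
time_s: 12.03
tool_pos: [0.661, -0.2001, 0.2315]
tool_rot: [-154.6, 89.8, 153.2]
force: [0.4, 0.2, -6.8]
grip_width: 0.0158
```

Emit:
servo_tool(
  rows=[0,0,0,0,1,0,0,0,0,1,0,0,0,0,1],
)

```text
time_s: 12.28
tool_pos: [0.6622, -0.2009, 0.2341]
tool_rot: [32.6, 90.0, -19.6]
force: [-0.5, -0.3, -5.4]
grip_width: 0.0157
```

```bash
python3 - <<'E'
from h import *
o=get_obs();P=read_camera("wrist");cv2.imwrite("pics/wrist8.png",P["frame"])
S=read_camera("side");cv2.imwrite("pics/side8.png",cv2.resize(S["frame"][160:330,200:420],(776,600)))
W=cloud(P,o)
m=(W[...,0]>.56)&(W[...,0]<.75)&(W[...,1]<-.10)&(W[...,1]>-.29)&(W[...,2]>.054)&(W[...,2]<.064)
print(cv2.minEnclosingCircle((W[m][:,:2]*1000).astype(np.float32)),np.median(W[m],0))
vv,uu=np.mgrid[0:384,0:512]
m=(np.hypot(W[...,0]-.669,W[...,1]+.196)<.04)&(W[...,2]>.08)&(W[...,2]<.125)&(vv<222)
print("wt top",m.sum(),np.median(W[m],0),W[m].min(0),W[m].max(0))
print(o["tool_pos"],o["force"],o["time_s"],o["grip_width"],o["qpos"])
E
```

```text
((669.1221923828125, -196.17648315429688), 64.90383911132812) [ 0.6840088  -0.18159615  0.05943348]
wt top 2101 [ 0.67354142 -0.19378466  0.10750099] [ 0.64405451 -0.22267826  0.08210215] [ 0.69523679 -0.17141949  0.1247824 ]
[ 0.66220575 -0.20085592  0.23408441] [-0.51789677 -0.31518139 -5.44231684] 12.2833 0.015718341586446208 [-15.12432849  27.90562931  43.15920771  77.69681761 -18.88551689
  81.59947631 -24.88788752]
```

View pics/side8.png

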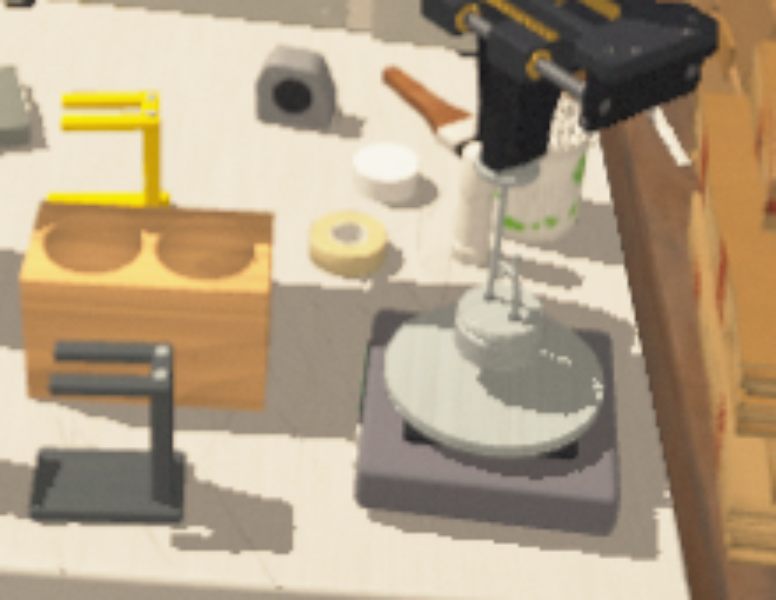

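View pics/wrist8.png

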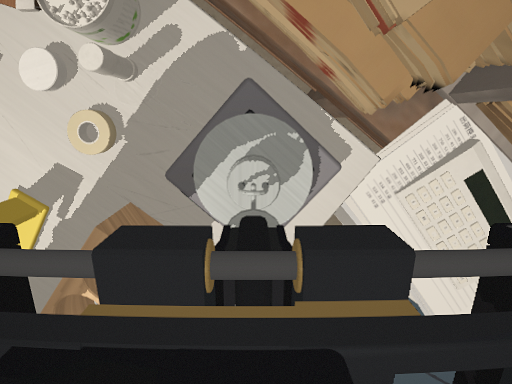

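Emit:
servo_tool(
  rows=[0,0,-4,0,1,0,0,-8,0,1,0,0,-12,0,1,0,0,-14,0,1,0,0,-15,0,1,0,0,-16,0,1,0,0,-17,0,1,0,0,-18,0,1,0,0,-19,0,1,0,0,-20,0,1],
)

```text
time_s: 13.22
tool_pos: [0.6621, -0.2009, 0.2137]
tool_rot: [22.9, 90.0, -29.3]
force: [0.3, 1.1, -1.4]
grip_width: 0.0156
```

Emit:
servo_tool(
  rows=[0,0,-0.7,0,1,0,0,-1.4,0,1,0,0,-2,0,1,0,0,-2.5,0,1,0,0,-3,0,1],
)

```text
time_s: 13.63
tool_pos: [0.6623, -0.2011, 0.2112]
tool_rot: [32.1, 89.9, -20.2]
force: [0.6, -0.2, -0.8]
grip_width: 0.0158
```

Emit:
servo_tool(
  rows=[0,0,-4,0,1,0,0,-8,0,1,0,0,-12,0,1,0,0,-14.5,0,1,0,0,-14.5,0,1,0,0,-14.5,0,1],
)

```text
time_s: 14.13
tool_pos: [0.6619, -0.2007, 0.1957]
tool_rot: [-128.5, 90.0, 179.2]
force: [0.8, -1.1, 0.0]
grip_width: 0.0156
```

```bash
python3 - <<'E'
from h import *
o=get_obs();P=read_camera("wrist");cv2.imwrite("pics/w9c.png",cv2.resize(P["frame"][95:235,180:320],(600,600),interpolation=cv2.INTER_CUBIC))
S=read_camera("side");cv2.imwrite("pics/side9.png",cv2.resize(S["frame"][190:310,290:390],(500,600),interpolation=cv2.INTER_CUBIC))
print(o["tool_pos"],o["force"],o["time_s"],o["grip_width"])
E
```

```text
[ 0.66188047 -0.2007145   0.19571018] [ 0.75700597 -1.0680615   0.03794229] 14.1333 0.015600988140166068
```

View pics/w9c.png

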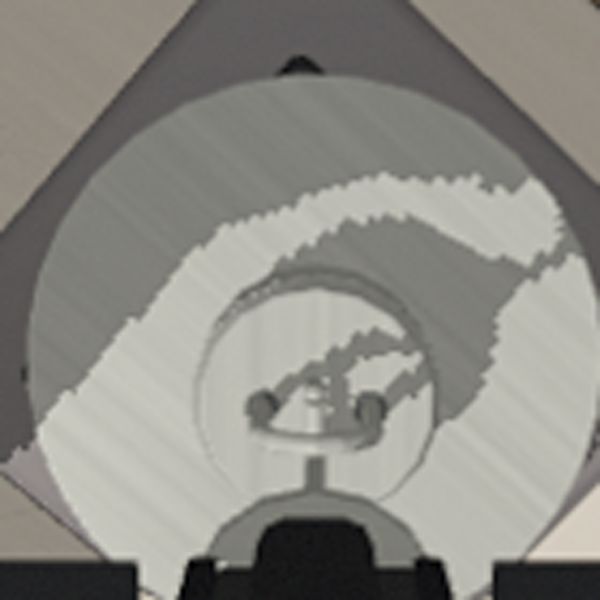

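View pics/side9.png

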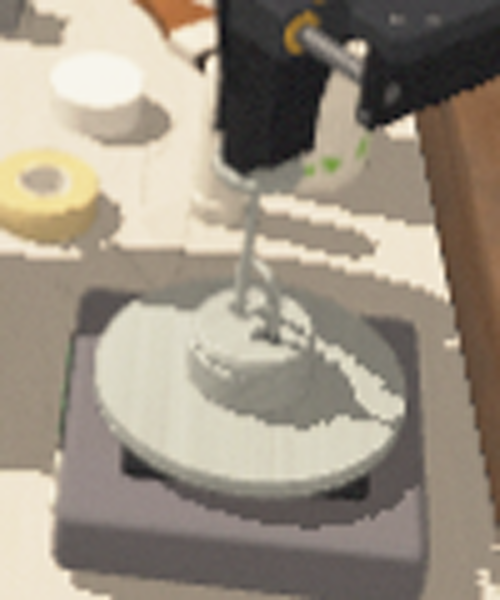

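Emit:
servo_tool(
  rows=[-4,-3,0,0,1,-8,-6,0,0,1,-13,-10,0,0,1,-17,-13,0,0,1,-22,-17,0,0,1,-26,-20,0,0,1,-26,-20,0,0,1,-26,-20,0,0,1],
)

```text
time_s: 14.9
tool_pos: [0.6357, -0.2212, 0.1963]
tool_rot: [69.6, 90.0, 17.3]
force: [0.6, 0.2, -1.7]
grip_width: 0.0161
```

```bash
python3 - <<'E'
from h import *
o=get_obs();P=read_camera("wrist");cv2.imwrite("pics/w10c.png",cv2.resize(P["frame"][75:235,170:330],(600,600),interpolation=cv2.INTER_CUBIC))
print(o["tool_pos"],o["force"],o["time_s"],o["grip_width"])
E
```

```text
[ 0.63573617 -0.22118028  0.19627287] [ 0.56080297  0.15181033 -1.67956772] 14.9 0.016145195017131974
```

View pics/w10c.png

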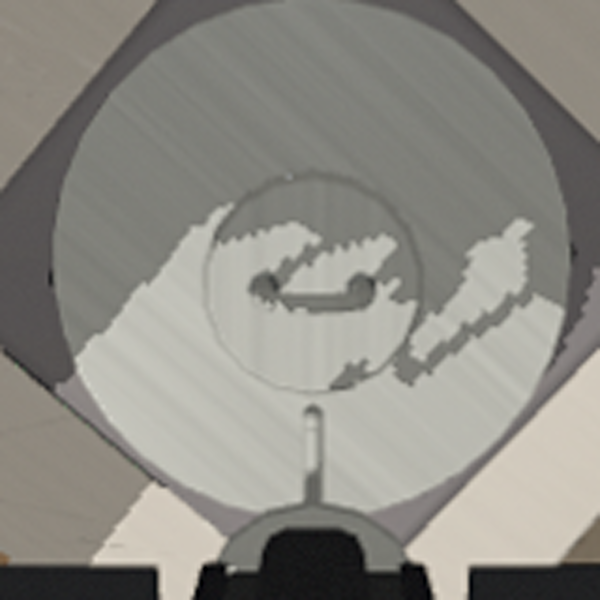

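Emit:
servo_tool(
  rows=[0,0,20,0,1,0,0,40,0,1,-15,-3,40,-5,1,-45,-8,40,-12,1,-80,-14,40,-19,1,-115,-20,40,-26,1,-148,-26,40,-32,1,-175,-30.5,40,-34.5,1,-192,-33.5,40,-34.5,1,-198,-34.5,40,-34.5,1],
)

```text
time_s: 15.78
tool_pos: [0.4357, -0.2562, 0.2362]
tool_rot: [156.1, 89.9, 69.2]
force: [0.1, -0.2, -0.5]
grip_width: 0.016
```

Emit:
servo_tool(
  rows=[0,0,0,0,1,0,0,0,0,1,0,0,0,0,1],
)

```text
time_s: 16.03
tool_pos: [0.4396, -0.2546, 0.2364]
tool_rot: [28.2, 89.9, -58.5]
force: [1.0, 0.5, -0.2]
grip_width: 0.016
```

```bash
python3 - <<'E'
from h import *
o=get_obs();P=read_camera("wrist");cv2.imwrite("pics/w11c.png",cv2.resize(P["frame"][75:235,170:330],(600,600),interpolation=cv2.INTER_CUBIC))
S=read_camera("side");cv2.imwrite("pics/side11.png",cv2.resize(S["frame"][120:330,100:380],(800,600)))
R=rpy(o["tool_rot"]);print("hook yaw",np.degrees(np.arctan2(R[1,2],R[0,2]))+90)
print(o["tool_pos"],o["force"],o["time_s"],o["grip_width"])
W=cloud(P,o)
vv,uu=np.mgrid[0:384,0:512]
m=(vv<222)&(uu>225)&(uu<275)&(W[...,2]>.115)&(W[...,2]<.15)
for v in range(120,222,5):
    mm=m&(vv==v)
    if mm.any(): print(v,uu[mm].mean(),W[mm].mean(0).round(4))
m=(vv<222)&(W[...,0]>.38)&(W[...,0]<.5)&(W[...,1]<-.21)&(W[...,1]>-.3)&(W[...,2]>.095)&(W[...,2]<.1035)
print("fork",m.sum(),W[m].min(0),W[m].max(0),cv2.minAreaRect((W[m][:,:2]*1000).astype(np.float32)))
E
```

```text
hook yaw 3.3463227036980356
[ 0.43958081 -0.25459667  0.23636058] [ 0.96906514  0.48924844 -0.16979148] 16.0333 0.01596659552001537
185 253.5 [ 0.4558 -0.2554  0.1458]
190 253.5 [ 0.4498 -0.2558  0.1377]
195 253.5 [ 0.4454 -0.2561  0.1376]
200 253.5 [ 0.4412 -0.2563  0.1381]
205 253.5 [ 0.4394 -0.2564  0.147 ]
fork 1842 [ 0.41493383 -0.27728801  0.0953097 ] [ 0.48384658 -0.23393361  0.1027706 ] ((449.4898681640625, -255.594970703125), (66.95169830322266, 40.043609619140625), 3.437100648880005)
```

View pics/w11c.png

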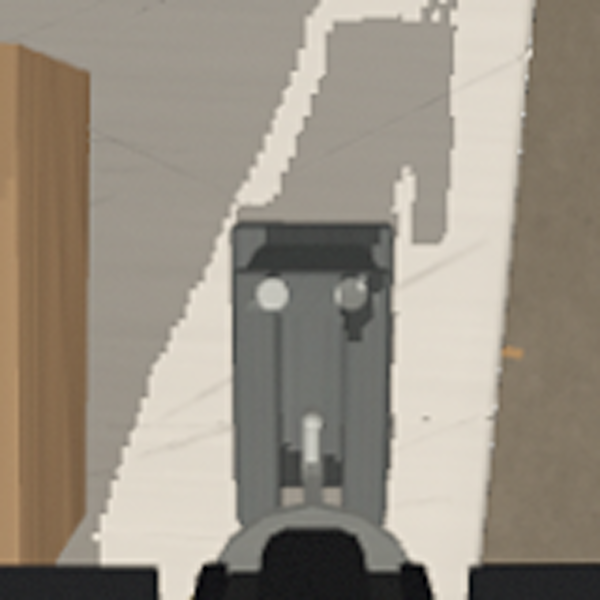

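View pics/side11.png

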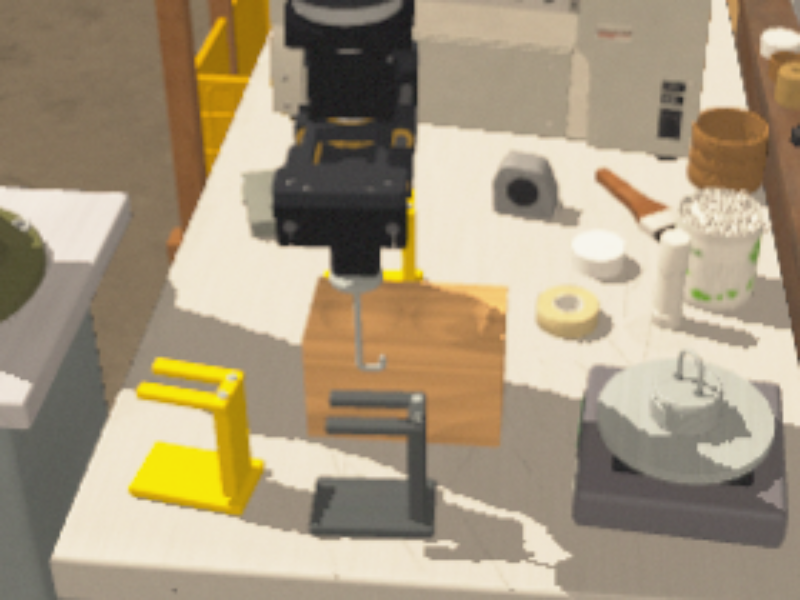

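Emit:
servo_tool(
  rows=[0,0,-20,0,1,0,0,-45,0,1,0,0,-70,0,1,0,0,-90,0,1,0,0,-102,0,1,0,0,-108,0,1,0,0,-110,0,1,0,0,-111,0,1,0,0,-111.5,0,1,0,0,-111.5,0,1],
)

```text
time_s: 16.97
tool_pos: [0.4388, -0.2556, 0.1255]
tool_rot: [73.2, 89.9, -13.5]
force: [0.7, -0.4, -0.7]
grip_width: 0.0157
```

```bash
python3 - <<'E'
from h import *
o=get_obs()
S=read_camera("side");cv2.imwrite("pics/side12.png",cv2.resize(S["frame"][210:320,180:290],(600,600),interpolation=cv2.INTER_CUBIC))
print(o["tool_pos"],o["force"],o["time_s"],o["grip_width"])
E
```

```text
[ 0.43876322 -0.25563102  0.12551186] [ 0.71149632 -0.39890153 -0.68500325] 16.9667 0.015691206749587242
```

View pics/side12.png

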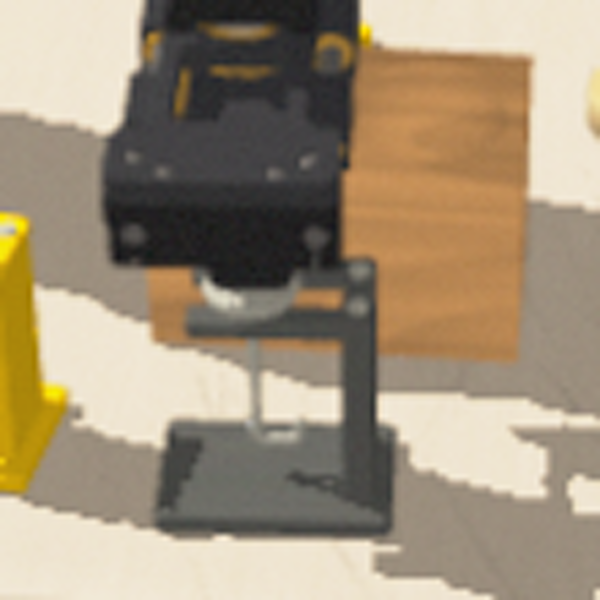

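Emit:
servo_tool(
  rows=[0,0,-0.5,0,1,0,0,-1,0,1,0,0,-1,0,1],
)

```text
time_s: 17.27
tool_pos: [0.4386, -0.2555, 0.1245]
tool_rot: [93.2, 89.9, 6.4]
force: [-0.6, 0.8, 6.4]
grip_width: 0.0158
```

Emit:
servo_tool(
  rows=[0,0,-0.5,0,1,0,0,-1,0,1,0,0,-1,0,1],
)

```text
time_s: 17.52
tool_pos: [0.4386, -0.2555, 0.1245]
tool_rot: [133.2, 89.9, 46.5]
force: [-4.6, 3.8, 13.9]
grip_width: 0.016
```

Emit:
servo_tool(
  rows=[0,0,1.3,0,1,0,0,1.5,0,1,0,0,1.5,0,0.7,0,0,1.5,0,0.5,0,0,1.5,0,0.4,0,0,1.5,0,0.3,0,0,1.5,0,0.3,0,0,1.5,0,0.3],
)

```text
time_s: 18.18
tool_pos: [0.438, -0.2553, 0.124]
tool_rot: [-65.9, 90.0, -152.7]
force: [-0.2, -1.3, -0.4]
grip_width: 0.0478
```

```bash
python3 - <<'E'
from h import *
o=get_obs()
P=read_camera("wrist");cv2.imwrite("pics/w13.png",P["frame"])
print(o["tool_pos"],o["force"],o["time_s"],o["grip_width"])
E
```

```text
[ 0.43795336 -0.25529236  0.12399005] [-0.18718086 -1.28968207 -0.40277955] 18.1833 0.047758384026241295
```

View pics/w13.png

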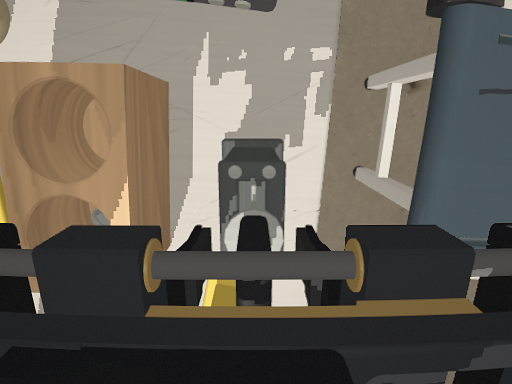

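Fingers are clear on both sides of the handle (cols 195/310, handle at 254). Retreat upward.

Emit:
servo_tool(
  rows=[0,0,0,0,0.2,0,0,15,0,0.2,0,0,40,0,0.2,0,0,75,0,0.2,-5,10,110,0,0.2,-10,40,140,0,0.2,-10,60,150,0,0.2,-10,70,150,0,0.2,-10,70,150,0,0.2,-10,70,150,0,0.2],
)

```text
time_s: 19.07
tool_pos: [0.4279, -0.1853, 0.274]
tool_rot: [66.0, 90.0, -20.7]
force: [0.0, 0.0, 0.4]
grip_width: 0.0697
```

```bash
python3 - <<'E'
from h import *
from m import *
o=get_obs()
P=read_camera("wrist");cv2.imwrite("pics/w14.png",P["frame"]);W=cloud(P,o)
S=read_camera("side");cv2.imwrite("pics/side14.png",cv2.resize(S["frame"][120:330,100:400],(800,560)))
C=cloud(S)
def rep(W,n):
    Z=W[...,2];X=W[...,0];Y=W[...,1]; ok=np.mgrid[0:384,0:512][0]<(222 if n=="wrist" else 999)
    m=ok&(np.hypot(X-.4376,Y+.255)<.03)&(Z>.153)&(Z<.17)
    if m.sum()>5:print(n,"handle",np.median(Z[m]),cv2.minAreaRect((W[m][:,:2]*1000).astype(np.float32)))
    m=ok&(np.hypot(X-.669,Y+.196)<.05)&(Z>.08)&(Z<.095)
    if m.sum()>5:print(n,"wt",np.median(Z[m]),cv2.minEnclosingCircle((W[m][:,:2]*1000).astype(np.float32)))
rep(W,"wrist");rep(C,"side")
print(o["tool_pos"],o["force"],o["time_s"],o["grip_width"])
E
```

```text
wrist handle 0.1589328340484885 ((438.0868835449219, -256.4156188964844), (31.026897430419922, 16.420072555541992), 3.684575080871582)
side handle 0.16016631567965156 ((437.4144287109375, -257.22406005859375), (30.78705406188965, 17.4826602935791), 6.763248920440674)
side wt 0.08910490130634058 ((668.8330078125, -198.316162109375), 26.015722274780273)
[ 0.42790696 -0.18533528  0.27396247] [0.04393419 0.04772858 0.44489398] 19.0667 0.06967238569892936
```

View pics/side14.png

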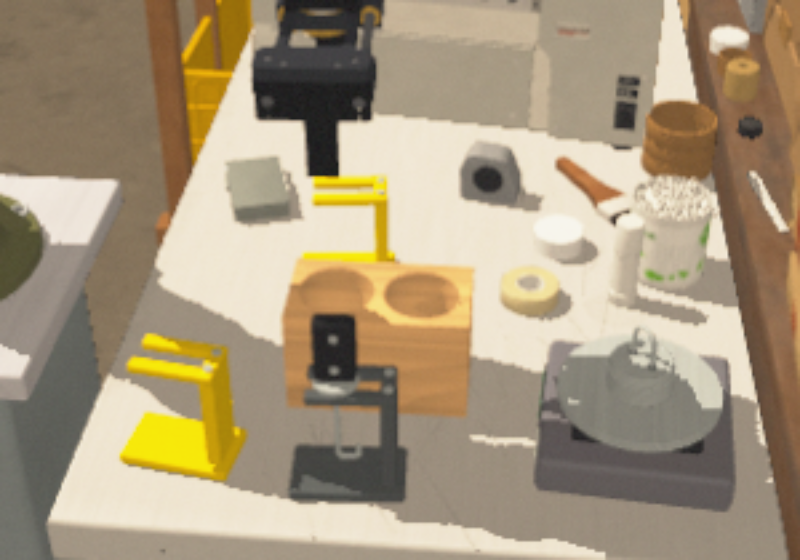

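View pics/w14.png

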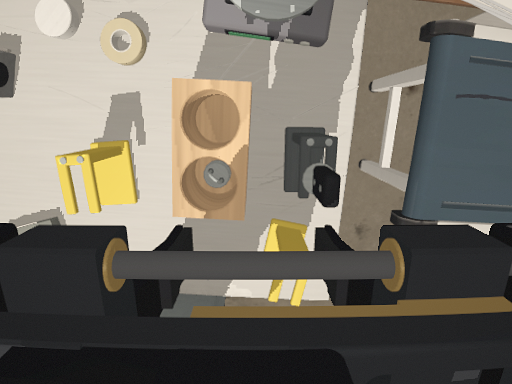

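The hook hangs in the dark stand, the large weight stands near the pan's centre, the small weight is still in its bore at (215,173), and the other things look undisturbed. The robot touches nothing, so I'm handing the job in.

```bash
python3 -c "
from cell import *
print(sign_off())"
```

```text
the job is handed in; nothing more can be done
None
```

The job is done and handed in at about 19 s of the 58 s allowed. I took the hook from the dark stand, drew the large weight out of the farther bore by its loop and set it down slowly on the scale's pan. I then unhooked it and hung the hook back in the fork.

**Last checks:**
- **Weight:** it stands upright on the pan, about 2 mm from the pan's centre by the side camera. Its top face is at 89 mm, where 88 mm is expected.
- **Hook:** its handle top is at 159–160 mm, the same as at the start. Its place is within about 1–2 mm of where it hung. The wrist camera gives its yaw as 3.7°, as at the start; the side camera reads 6.8° but is noisier.
- **Rest of the scene:** the small weight is still in its bore, the bystanders look unmoved in the pictures, and the gripper is clear with almost no force on it (0.4 N).

One thing to note: as the hook was lowered into the fork, I pressed the collar briefly onto the bars with about 15 N before backing off and letting go.

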